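# Show the short courgette to the phone camera

### The job

A phone on a stand is set up to photograph the shortest of the three courgettes in the wide pan. Lift that one out and hold it with its middle 20 cm from the lens, centred on the lens's downward-tilted line of sight: first level and broadside to the phone, still, for two seconds; then, with its middle at the same spot, turn it end-on so that its stem points straight into the lens, and finish while still holding it there, motionless. Do not touch the phone or its stand, and leave the other courgettes and everything else on the table as they are.

Things in the scene. Friction and masses are not known exactly. Their poses are not given: they have to be found in the camera images.
- courgette: The short courgette (the one to show): straight, green, eight-sided, 135 mm long and 42 mm thick (over the flats) plus a stem 18 mm long and 18 mm thick at one end, about 0.2 kg. Origin at the middle of its underside as it lies, own x along its length towards the stem, z up as it lies. The thickness is constant between 16 mm from the blunt end and 22 mm from the stem's shoulder.
- courgette_mid (a point): Middle of the short courgette: the centre of its 135 mm body, 21 mm above its underside.
- courgette_stem (a point): Tip of the short courgette's stem, on its long axis, 85.5 mm from its middle.
- courgette_long_a: One of the two long courgettes, which stay in the pan: 195 mm long and 38 mm thick plus the stem, origin at the middle of its underside, own x towards the stem.
- courgette_long_b: One of the two long courgettes, which stay in the pan: 195 mm long and 38 mm thick plus the stem, origin at the middle of its underside, own x towards the stem.
- pan: Wide round aluminium pan, fixed, 406 mm across the rim and 370 mm across the bottom, rim 45 mm high, floor 4 mm thick; two loop handles outside, facing each other across it. Origin at the centre of its underside. The three courgettes lie in it roughly side by side, 85 mm between their centre lines, any of them in any place.
- stand: The phone's stand, fixed: round foot 120 mm across and 14 mm thick on the table and a 12 mm post behind the phone. Origin at the centre of the foot's underside; own -x is the side to which the phone looks.
- phone: Phone, fixed on the stand, 76 mm wide, 155 high, 9 thick, leaning so that its camera looks 20 degrees below level. Origin at the lens, 21 mm below the middle of its top edge, 300 mm above the table, 30 mm in front of the foot's middle. Own -x is the line of sight, square to the phone's lens face, away from the post; own y is level, across the line of sight.
- photo_spot (a point): Unmarked point in the air 200 mm from the lens along its line of sight, where the middle of the courgette belongs; about 232 mm above the table.
- board: Dark red cutting board, fixed, 220 by 240 mm and 12 mm thick, origin at the centre of its underside; partly below the photo spot.
- carrot: Carrot lying on the board, 175 mm long, 28 mm thick; origin on its underside. Bystander.
- onion: Onion, 74 mm across, 82 mm high, origin at its underside. Bystander.
- tea_glass: Small tea glass, 62 mm across, 85 mm high, origin at its underside. Bystander between pan and stand.
- cups: Stack of white plastic cups, 74 mm across, 106 mm high, origin at its underside. Bystander.
There are look-alikes about, which are no part of the job. Leave any purple look-alike of the courgette alone.

How it is judged:
By the outcome, as a careful person would: the job done as asked, in the order asked, and still so for the second after the job is handed in, while the arm keeps its last pose, push and grip.
It also fails if it takes over 42 s, if anything falls off the work surface, if the arm or the gripper's body presses on something with over 40 N, if the wrist force passes 120 N, or if a joint passes its speed limit or range.

### The arm

A 6-joint arm with a two-finger parallel gripper is mounted at the origin on the work surface. World frame = base frame: x ahead of the robot, y to its left, z up, the work surface at z = 0. Lengths are in mm, angles in rad, forces in N, time in s.
With the tool pointing down it reaches from about 400 to 925 mm from the base axis. Payload 12.5 kg.
Tool frame: the origin (TCP) lies on the mounting face of the last link; the fingertips stand 190 mm ahead of it and the grasp point (between the pads) lies 171 mm ahead of it; z points along the fingers, y is the line along which they close (so a half turn about z gives the same grasp; the last joint's range is limited). The gripper opens to 95 mm and grips with 3 to 60 N. Pads are 20 mm wide; open, the fingers measure 119 mm over their backs; the gripper's body (75 mm by 180 mm) begins 59 mm behind the grasp point.
Start: joints at [0.998, 0.491, 1.559, -0, 1.092, -0.106], TCP at [281.247, 558.144, 404.761] pointing down, gripper open.
Joint ranges: [-3.1, 3.1], [-0.84, 2.19], [0.05, 2.79], [-1.13, 4.28], [0.06, 2.93], [-2.69, 2.69]. Speed limits (rad/s): [2.22, 2.22, 2.79, 3.14, 3.14, 3.14].

### API

Orientations are given as [roll, pitch, yaw] about the fixed x, y, z axes, in that order (R = Rz(yaw) Ry(pitch) Rx(roll)).
In Python, from cell import * gives the robot as it stands.
- The arm moves only by the tool arm_command, never from a script. Its argument "rows" is a list that holds one entry, the list of rows, each a list of 7 numbers: the shift along the tool's x, y, z normalised to -1 to 1, where 1 is 0.15 m, then the turn, a rotation vector about the tool's x, y, z normalised to -1 to 1, where 1 is 360 degrees, then the opening, from -1 (shut) to 1 (fully open). A call has 1 to 10 rows; each row is the pose to reach, as a shift and turn from the pose commanded when the call began, along the tool's axes at that moment, turning the shorter way round; what a row does not reach only later rows make up. A row lasts 1/12 s, in which the tool goes at most 41.7 mm and 7.16 degrees, less where a joint would pass 70% of its speed; a pose out of reach is approached as far as the arm can. A call with a number of a shift or a turn outside -1 to 1 is refused whole. A call with a gripper value outside its range is refused whole. The fingers move at their own pace and stop on an object; the grip force is fixed at half the most. Time passes only in rows, so rows that repeat a pose let the fingers close. It gives the time, the measured TCP pose, the force, the opening and the grip force at its end, in the units of the state.
- state(): the state, without advancing time (a new reading comes with each control period).
- read_camera(name): name is "scene" or "side" or "wrist"; returns (picture, depth): 480x640x3 uint8, red, green, blue; 480x640 float32, mm along the optical axis (not along the pixel's ray), 0 where there is no reading.
- get_calibration(name): a dict with "camera_matrix" (3x3 intrinsics, pixels), "position" and "orientation" of the camera in the world; the wrist camera has in their place "hand_eye" (4x4, takes a point from camera to tool coordinates, whose origin is the TCP and whose axes are the flange's). Camera axes: x right, y up, looking along -z (the intrinsics and any distortion apply to the point x, -y, -z); pixel columns grow to the right and rows downward; lengths in mm; the calibration is good to about 2 mm. The wrist camera is an equidistant fisheye: a pixel r from the principal point sees the ray r / f radians off the axis. A picture is of the moment at which its call begins: read the wrist's pose just before it. get_calibration takes no time and is no camera call.
- job_done(): hands the job in; it is judged then, once.
The state is a dict: "t": time; "joints": joint angles; "qvel": joint speeds; "tau": joint torques, N m; "eef_pos": TCP position; "tcp_rot": TCP orientation; "ft_force": force on the tool from outside, world axes, zero at the start; "moment": the same for the moment, N m; "opening": opening from 0.0 (shut) to 1.0 (fully open); "grip_force": force on a finger pad.
Only numpy, scipy, OpenCV 4.12 (cv2) and the standard library are available. Lean on these libraries where they do the work, as an engineer would, in place of code of your own. Each camera call takes 0.05 s, during which the arm holds its last target. There are 200 camera calls.

## Working session

There is one attempt and no reset: what is moved stays moved. The work goes in short steps, Python scripts to look and compute and a tool call to move; the robot and the scene stay as the last step left them, time stands still between calls to the robot, and variables do not carry over. Pictures are saved under pics/ and viewed, at most 10 in all, crops included, and the job is handed in when it is done.

Besides the shell and the picture viewer there is one more tool, called in YAML: its name, and indented under it one key for each argument. arm_command: Moves the arm, as the interface text tells. Its arguments: {"type":"object","properties":{"rows":{"type":"array","items":{"type":"array","items":{"type":"array","items":{"type":"number","minimum":-1,"maximum":1}}}}},"required":["rows"]}

```bash
mkdir -p pics; ls; python3 - <<'E'
from cell import *
import cv2,numpy as np
np.set_printoptions(precision=3,suppress=True)
s=state();print(s)
ims=[]
for n in ["scene","side"]:
    p,d=read_camera(n); c=get_calibration(n); print(n,c,(d>0).mean())
    cv2.imwrite(f"pics/{n}0.png",p[:,:,::-1]); np.savez(f"{n}0.npz",p=p,d=d)
p,d=read_camera("wrist");cv2.imwrite("pics/wrist0.png",p[:,:,::-1]);np.savez("wrist0.npz",p=p,d=d);print(get_calibration("wrist"))
E
```

```text
pics
{'t': 0.0, 'joints': array([ 0.998,  0.492,  1.559, -0.   ,  1.092, -0.106]), 'qvel': array([-0.   , -0.002,  0.001, -0.001,  0.001,  0.   ]), 'tau': array([ -0.004, -61.264, -25.817,   0.069,   0.048,  -0.   ]), 'eef_pos': array([281.23 , 558.105, 404.161]), 'tcp_rot': array([-3.14 , -0.   ,  2.675]), 'ft_force': array([-0.233,  0.676, -0.765]), 'moment': array([-0.008,  0.074, -0.026]), 'grip_force': 0.0, 'opening': 1.000994576605921}
scene {'camera_matrix': array([[504.755,   0.   , 316.706],
       [  0.   , 504.755, 240.184],
       [  0.   ,   0.   ,   1.   ]]), 'position': array([ 862.726, -781.257, 1176.146]), 'orientation': array([0.722, 0.003, 0.442])} 0.9960384114583334
side {'camera_matrix': array([[519.73 ,   0.   , 320.262],
       [  0.   , 519.73 , 237.941],
       [  0.   ,   0.   ,   1.   ]]), 'position': array([ 423.562, -876.331,  997.339]), 'orientation': array([ 0.811, -0.002, -0.051])} 0.9959244791666667
{'camera_matrix': array([[371.648,   0.   , 325.125],
       [  0.   , 371.648, 242.64 ],
       [  0.   ,   0.   ,   1.   ]]), 'hand_eye': array([[ 0.001,  0.969,  0.245, 68.557],
       [ 1.   , -0.001,  0.   , -0.011],
       [ 0.   ,  0.245, -0.969, 20.767],
       [ 0.   ,  0.   ,  0.   ,  1.   ]])}
```

View pics/scene0.png

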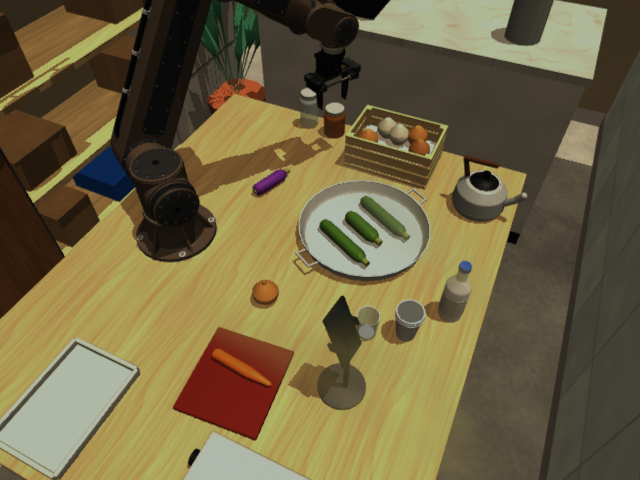

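View pics/side0.png

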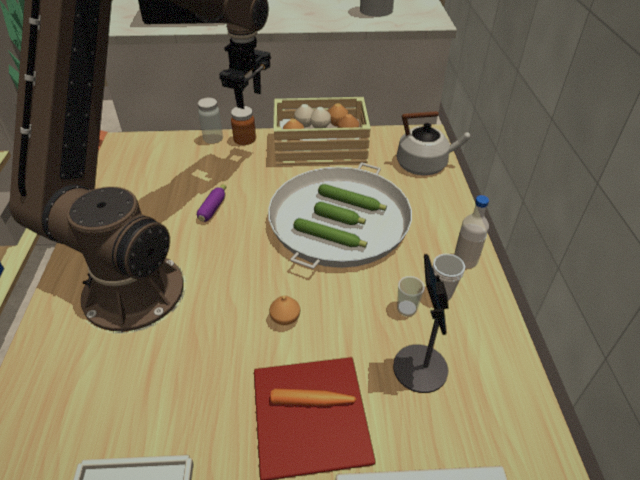

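The short courgette is the middle one (scene ≈(363,228), side ≈(340,213)), with its stem towards the lower right. The phone stands on a foot at scene (341,386) and side (421,368), looking left (−x) over the red board.

```bash
cat > h.py <<'E'
import numpy as np,cv2
from cell import *
from scipy.spatial.transform import Rotation as R
np.set_printoptions(precision=3,suppress=True)
def cloud(n,d):
    c=get_calibration(n);K=c["camera_matrix"];v,u=np.mgrid[:480,:640]
    P=np.dstack([(u-K[0,2])/K[0,0]*d,-(v-K[1,2])/K[1,1]*d,-d])
    return P@R.from_euler('xyz',c["orientation"]).as_matrix().T+c["position"]
def onplane(n,uv,z):
    c=get_calibration(n);K=c["camera_matrix"];uv=np.atleast_2d(uv).astype(float)
    r=np.c_[(uv[:,0]-K[0,2])/K[0,0],-(uv[:,1]-K[1,2])/K[1,1],-np.ones(len(uv))]@R.from_euler('xyz',c["orientation"]).as_matrix().T
    return c["position"]+r*((z-c["position"][2])/r[:,2])[:,None]
E
python3 - <<'E'
from h import *
for n,foot in [("scene",(341,386)),("side",(421,368))]:
    f=np.load(n+"0.npz");p,d=f["p"],f["d"];W=cloud(n,d);hsv=cv2.cvtColor(p,cv2.COLOR_RGB2HSV)
    print(n)
    g=((hsv[...,0]>28)&(hsv[...,0]<75)&(hsv[...,1]>110)&(W[...,2]<80)&(W[...,2]>5)&(W[...,0]>300)).astype(np.uint8)
    k,l,st,ce=cv2.connectedComponentsWithStats(g)
    for i in range(1,k):
        if st[i,4]<150: continue
        m=l==i;X=W[m];q=onplane(n,np.argwhere(m)[:,::-1],30)[:,:2]
        c0,(w,h),a=cv2.minAreaRect(q.astype(np.float32))
        mu=X.mean(0);ax=np.linalg.svd(X[:,:2]-mu[:2],full_matrices=False)[2][0]; ax*=np.sign(ax[0])
        t=(X[:,:2]-mu[:2])@ax
        print(" green",ce[i],st[i,4],"rect",np.array(c0),w,h,"mean",mu,"zpct",np.percentile(X[:,2],[2,50,98]),"yaw",np.degrees(np.arctan2(ax[1],ax[0])),"ends",t.min(),t.max(),"mid",mu[:2]+ax*(t.min()+t.max())/2)
    # foot: dark, z 5..25 near
    F=W[foot[1],foot[0]];print(" foot seed",F)
    dark=(p.max(2)<95)&(np.hypot(W[...,0]-F[0],W[...,1]-F[1])<160)
    m=dark&(abs(W[...,2]-14)<5)
    k,l=cv2.connectedComponents(m.astype(np.uint8));m=l==l[foot[1],foot[0]]
    c,_=max(cv2.findContours(m.astype(np.uint8),0,1)[0],key=len),0
    q=onplane(n,c[:,0],14)[:,:2].astype(np.float32)
    print(" foot enclosing",cv2.minEnclosingCircle(q),"ell",cv2.fitEllipse(q))
    m=(W[...,2]>175)&(W[...,2]<330)&(np.hypot(W[...,0]-F[0],W[...,1]-F[1])<110)
    X=W[m];print(" phone pts",len(X),X.min(0),X.max(0))
    # RANSAC plane
    best=0;rng=np.random.default_rng(0)
    for _ in range(500):
        a,b,c=X[rng.choice(len(X),3,False)];nn=np.cross(b-a,c-a);L=np.linalg.norm(nn)
        if L<1:continue
        nn/=L;I=abs((X-a)@nn)<2.5
        if I.sum()>best:best=I.sum();bi=I
    Y=X[bi];mu=Y.mean(0);nn=np.linalg.svd(Y-mu,full_matrices=False)[2][2];nn*=-np.sign(nn[0])
    print(" plane inl",best,"mu",mu,"n",nn,"elev",np.degrees(np.arcsin(nn[2])),"yaw of own +x",np.degrees(np.arctan2(-nn[1],-nn[0])))
    y=np.cross([0,0,1],-nn);y/=np.linalg.norm(y);u=np.cross(-nn,y);print(" y ext",np.percentile((Y-mu)@y,[0,1,99,100]),"up ext",np.percentile((Y-mu)@u,[0,1,99,100]))
    yc=np.mean(np.percentile((Y-mu)@y,[1,99]));top=((Y-mu)@u).max();print(" lens est",mu+yc*y+(top-21)*u)
    np.save(n+"_phone.npy",Y)
    x0,y0,w,h=(275,290,110,130) if n=="scene" else (370,240,100,160)
    cv2.imwrite(f"pics/crop_{n}.png",cv2.resize(p[y0:y0+h,x0:x0+w,::-1],None,fx=3.5,fy=3.5))
W=np.load("wrist0.npz")["d"];print("wrist depth",(W>0).mean())
a=cv2.imread("pics/crop_scene.png");b=cv2.imread("pics/crop_side.png");H=560
cv2.imwrite("pics/crops.png",np.hstack([cv2.resize(a,(385,455)),cv2.resize(b,(284,455))]))
E
```

```text
scene
 green [383.82  215.327] 462 rect [576.964 313.34 ] 35.225914001464844 211.39254760742188 mean [576.03  307.302  37.987] zpct [28.398 38.515 44.863] yaw -27.496249756807448 ends -101.90642498878958 106.12628009006151 mid [577.901 306.328]
 green [362.372 227.135] 505 rect [534.952 237.204] 48.634647369384766 160.41311645507812 mean [534.555 231.207  38.251] zpct [22.622 39.687 48.63 ] yaw -25.92253074233076 ends -74.02788711139806 76.37814133323072 mid [535.612 230.693]
 green [343.443 241.662] 686 rect [502.637 158.784] 43.08963394165039 220.0092315673828 mean [504.065 154.494  35.461] zpct [21.212 36.442 45.067] yaw -26.13078505028625 ends -111.76356866124699 103.68250904441368 mid [500.438 156.273]
 foot seed [ 678.684 -261.725   13.618]
 foot enclosing ((676.25390625, -260.06024169921875), 59.38193893432617) ell ((673.9473876953125, -259.1012878417969), (93.69678497314453, 102.42938995361328), 139.06590270996094)
 phone pts 1615 [ 637.433 -302.126  177.32 ] [ 705.159 -211.356  324.768]
 plane inl 1092 mu [ 670.863 -260.295  261.492] n [-0.929  0.133 -0.345] elev -20.1754543
[... 743 characters left out ...]
36.469] zpct [20.754 37.599 47.371] yaw -26.30506084168932 ends -101.38208171184792 108.2052625162038 mid [499.745 151.621]
 foot seed [ 675.676 -264.955   15.754]
 foot enclosing ((674.212646484375, -260.7969665527344), 58.98855972290039) ell ((671.8160400390625, -257.2277526855469), (97.29924774169922, 115.7998275756836), 89.78330993652344)
 phone pts 993 [ 638.235 -302.471  175.255] [ 702.937 -213.521  325.663]
 plane inl 424 mu [ 664.872 -268.76   275.287] n [-0.914  0.189 -0.359] elev -21.043210084437767 yaw of own +x -11.698979945783131
 y ext [-32.344 -30.676  55.341  57.822] up ext [-98.9   -95.999  53.682  54.075]
 lens est [ 655.743 -254.276  306.156]
wrist depth 0.9537467447916667
```

View pics/crops.png

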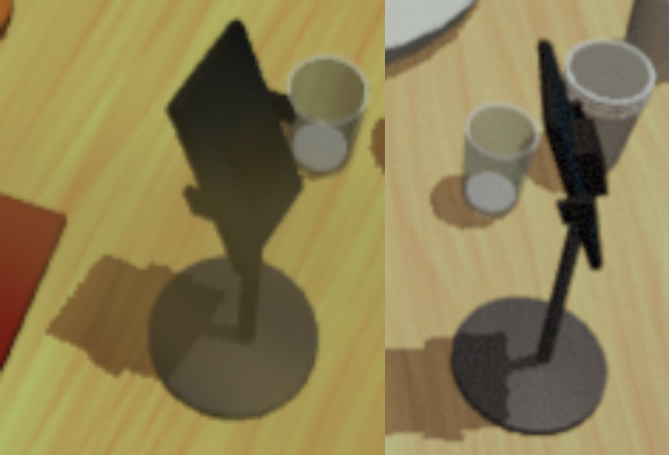

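The crops show the phone's back in the scene view, with top corners near crop (237,22) and (170,107). The side view sees it nearly edge-on, leaning as described. Foot centre and fitted plane (20° tilt) agree with the specification.

```bash
cat >> h.py <<'E'
def tool():
    s=state();return s,s["eef_pos"],R.from_euler('xyz',s["tcp_rot"])
def rel(p,Rt,p0=None,R0=None):
    s,a,b=tool();p0=a if p0 is None else p0;R0=b if R0 is None else R0
    return R0.inv().apply(p-p0)/150,(R0.inv()*Rt).as_rotvec()/(2*np.pi)
E
python3 - <<'E'
from h import *
mids=[]
for n in ["scene","side"]:
    f=np.load(n+"0.npz");p,d=f["p"],f["d"];W=cloud(n,d);hsv=cv2.cvtColor(p,cv2.COLOR_RGB2HSV)
    g=((hsv[...,0]>28)&(hsv[...,0]<75)&(hsv[...,1]>90)&(W[...,2]<80)&(W[...,2]>5)).astype(np.uint8)
    l=cv2.connectedComponents(g)[1];m=l==(l[228,363] if n=="scene" else l[213,338])
    c,wh,a=cv2.minAreaRect(onplane(n,np.argwhere(m)[:,::-1],25)[:,:2].astype(np.float32));print(n,c,wh,a)
# phone top edge, scene corners
A,B=(275+237/3.5,290+22/3.5),(275+170/3.5,290+107/3.5)
q=onplane("scene",[A,B],322.8);e=q[0]-q[1];print("top corners",q,np.linalg.norm(e),"yaw x",np.degrees(np.arctan2(e[1],e[0]))-90, "mid",q.mean(0))
for n in ["scene","side"]:
    Y=np.load(n+"_phone.npy");rng=np.random.default_rng(1)
    # plane fit of fixed 20deg lean: yaw by least scatter
    ys=np.radians(np.arange(-20,5,.5));s=[np.std(Y@np.array([np.cos(20*np.pi/180)*np.cos(y),np.cos(20*np.pi/180)*np.sin(y),np.sin(20*np.pi/180)])) for y in ys]
    print(n,"yaw",np.degrees(ys[np.argmin(s)]),min(s))
st,p0,R0=tool();ax=np.radians(-26)
mid=np.array([539,241,25])-9*np.array([np.cos(ax),np.sin(ax),0])
print(mid,rel(np.array([mid[0],mid[1],330.]),R.from_euler('xyz',[np.pi,0,ax+np.pi])))
E
```

```text
scene (534.1598510742188, 240.9471435546875) (50.230831146240234, 163.10089111328125) 61.84374237060547
side (535.0106811523438, 243.163330078125) (55.8248291015625, 155.30319213867188) 62.35773468017578
top corners [[ 652.773 -219.045  322.8  ]
 [ 641.69  -288.628  322.8  ]] 70.45953573395839 yaw x -9.049942974037492 mid [ 647.231 -253.836  322.8  ]
scene yaw -8.0 1.1074304819711172
side yaw -11.5 1.603012206397018
[530.911 244.945  25.   ] (array([-2.426, -1.115,  0.496]), array([-0.   , -0.   , -0.002]))
```

arm_command:
  rows:
    - [[-1,-0.46,0,0,0,0,0.5],[-1,-0.46,0,0,0,0,0.5],[-1,-0.46,0,0,0,0,0.5],[-1,-0.46,0,0,0,0,0.5],[-1,-0.46,0,0,0,0,0.5]]

```text
t: 0.57
eef_pos: [387.4, 424.9, 404.6]
tcp_rot: [-3.141, 0.001, 2.671]
ft_force: [-0.3, 0.6, -0.2]
opening: 0.758
grip_force: 0.0
```

arm_command:
  rows:
    - [[-1,-0.46,0.2,0,0,0,0.5],[-1,-0.46,0.2,0,0,0,0.5],[-1,-0.46,0.2,0,0,0,0.5],[-1,-0.46,0.2,0,0,0,0.5],[-1,-0.46,0.2,0,0,0,0.5]]

```text
t: 0.98
eef_pos: [490.2, 295.7, 373.3]
tcp_rot: [-3.14, -0.0, 2.671]
ft_force: [0.0, 0.4, 0.4]
opening: 0.751
grip_force: 0.0
```

arm_command:
  rows:
    - [[-0.43,-0.2,0.3,0,0,0,0.5],[-0.43,-0.2,0.3,0,0,0,0.5],[-0.43,-0.2,0.3,0,0,0,0.5],[-0.43,-0.2,0.3,0,0,0,0.5],[-0.43,-0.2,0.3,0,0,0,0.5],[-0.43,-0.2,0.3,0,0,0,0.5],[-0.43,-0.2,0.3,0,0,0,0.5]]

```text
t: 1.57
eef_pos: [530.5, 245.2, 330.6]
tcp_rot: [3.141, 0.001, 2.676]
ft_force: [0.4, -0.6, -0.1]
opening: 0.751
grip_force: 0.0
```

```bash
cat >> h.py <<'E'
def wrist_onplane(uv,z,p0,R0):
    c=get_calibration("wrist");K=c["camera_matrix"];H=c["hand_eye"];uv=np.atleast_2d(uv).astype(float)
    a=np.c_[(uv[:,0]-K[0,2])/K[0,0],(uv[:,1]-K[1,2])/K[1,1]];th=np.linalg.norm(a,axis=1,keepdims=True)
    s=a/np.maximum(th,1e-9)*np.sin(th);r=np.c_[s[:,0],-s[:,1],-np.cos(th[:,0])]
    r=R0.apply(r@H[:3,:3].T);o=p0+R0.apply(H[:3,3]);return o+r*((z-o[2])/r[:,2])[:,None]
E
python3 - <<'E'
from h import *
s,p0,R0=tool();print(s["t"],p0,s["tcp_rot"],s["joints"],s["opening"])
p,d=read_camera("wrist");cv2.imwrite("pics/w1.png",p[:,:,::-1]);np.savez("w1.npz",p=p,d=d,p0=p0,R0=R0.as_quat())
hsv=cv2.cvtColor(p,cv2.COLOR_RGB2HSV)
g=((hsv[...,0]>28)&(hsv[...,0]<75)&(hsv[...,1]>90)).astype(np.uint8)
k,l,st,ce=cv2.connectedComponentsWithStats(g)
for i in range(1,k):
    if st[i,4]<400: continue
    q=wrist_onplane(np.argwhere(l==i)[:,::-1],25,p0,R0)[:,:2]
    print(ce[i],st[i,4],cv2.minAreaRect(q.astype(np.float32)))
E
```

```text
1.5667 [530.519 245.164 330.588] [3.141 0.001 2.676] [ 0.32   0.518  1.741  0.     0.882 -0.786] 0.7505603578989141
[438.991 142.341] 1388 ((501.711669921875, 358.3102111816406), (30.693511962890625, 37.74933624267578), 64.97213745117188)
[216.162 206.131] 7503 ((478.01824951171875, 175.44406127929688), (41.091007232666016, 158.4764404296875), 62.87520217895508)
[320.778 237.846] 7449 ((531.54052734375, 242.07644653320312), (41.9573860168457, 132.75234985351562), 62.865299224853516)
[427.531 251.257] 3011 ((582.5888671875, 311.70135498046875), (38.0083122253418, 80.91758728027344), 62.50056457519531)
```

View pics/w1.png

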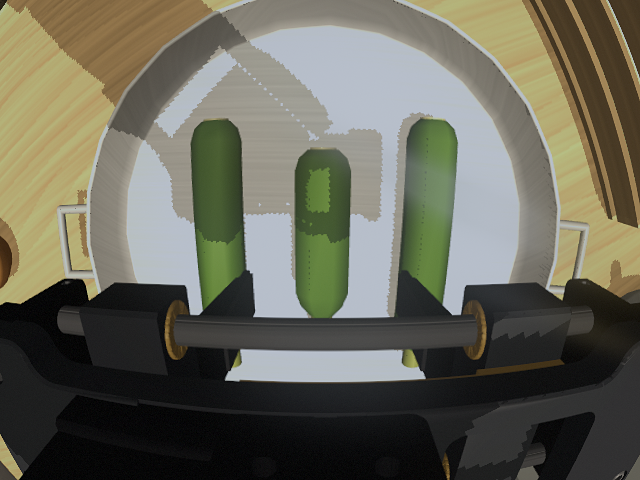

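The wrist view shows the short courgette centred at (320,238): its width comes out at 42 mm and the body at 133 mm. Its blunt end is at the top (v≈147) and its stem end at v≈318. The fingers straddle it symmetrically. Descend, close and lift.

arm_command:
  rows:
    - [[-0.02,-0.015,0.2,0,0,0.001,0.5],[-0.02,-0.015,0.4,0,0,0.001,0.5],[-0.02,-0.015,0.6,0,0,0.001,0.5],[-0.02,-0.015,0.75,0,0,0.001,0.5],[-0.02,-0.015,0.82,0,0,0.001,0.5],[-0.02,-0.015,0.85,0,0,0.001,0.5],[-0.02,-0.015,0.87,0,0,0.001,0.5],[-0.02,-0.015,0.875,0,0,0.001,0.5],[-0.02,-0.015,0.875,0,0,0.001,0.5]]

```text
t: 2.37
eef_pos: [533.0, 241.0, 199.6]
tcp_rot: [3.14, 0.001, 2.669]
ft_force: [0.6, -0.2, 0.6]
opening: 0.75
grip_force: 0.0
```

arm_command:
  rows:
    - [[0,0,0,0,0,0,-1],[0,0,0,0,0,0,-1],[0,0,0,0,0,0,-1],[0,0,0,0,0,0,-1],[0,0,0,0,0,0,-1],[0,0,0,0,0,0,-1],[0,0,0,0,0,0,-1],[0,0,0,0,0,0,-1]]

```text
t: 3.03
eef_pos: [532.9, 240.8, 198.7]
tcp_rot: [3.141, 0.0, 2.669]
ft_force: [-0.5, 0.3, 4.0]
opening: 0.441
grip_force: 30.0
```

arm_command:
  rows:
    - [[0,0,-0.1,0,0,0,-1],[0,0,-0.25,0,0,0,-1],[0,0,-0.4,0,0,0,-1],[0,0,-0.6,0,0,0,-1],[0,0,-0.8,0,0,0,-1],[0,0,-0.95,0,0,0,-1],[0,0,-1,0,0,0,-1],[0,0,-1,0,0,0,-1]]

```text
t: 3.7
eef_pos: [532.8, 240.7, 349.7]
tcp_rot: [3.14, 0.002, 2.669]
ft_force: [0.2, -0.6, -3.3]
opening: 0.438
grip_force: 30.0
```

```bash
python3 - <<'E'
from h import *
s,p0,R0=tool();print(s["t"],p0,s["tcp_rot"],s["joints"],s["opening"],s["grip_force"],s["ft_force"])
for n in ["side","scene","wrist"]:
    p,d=read_camera(n);np.savez(n+"2.npz",p=p,d=d)
    cv2.imwrite(f"pics/{n}2.png",p[:,:,::-1])
lens=np.array([645.9,-254.8,300]);yaw=np.radians(-9.2);e=np.radians(20)
X=np.array([np.cos(e)*np.cos(yaw),np.cos(e)*np.sin(yaw),np.sin(e)]);Y=np.array([-np.sin(yaw),np.cos(yaw),0])
spot=lens-200*X;print("spot",spot)
off=np.array([0,0,174.]) # courgette middle in tool frame (3 mm beyond grasp pt)
tz=-np.cross(X,Y)
for name,stem in [("broad",-Y),("end",X)]:
    tx=-stem;M=R.from_matrix(np.c_[tx,np.cross(tz,tx),tz]);t=spot-M.apply(off)
    print(name,"TCP",t,"rpy",M.as_euler('xyz'),"rel",rel(t,M))
E
python3 -c "
import cv2;import numpy as np
a=cv2.imread('pics/wrist2.png');b=cv2.imread('pics/side2.png')
cv2.imwrite('pics/c2.png',np.hstack([cv2.resize(a,(400,300)),cv2.resize(b,(400,300))]))"
```

```text
3.7 [532.781 240.726 349.723] [3.14  0.002 2.669] [ 0.311  0.494  1.722  0.     0.922 -0.786] 0.4379366691450192 29.991931375698186 [ 0.176 -0.615 -3.293]
spot [ 460.379 -224.752  231.596]
broad TCP [ 401.633 -215.237  395.102] rpy [2.793 0.    1.41 ] rel (array([-0.607, -3.104, -0.318]), array([-0.048, -0.035,  0.198]))
end TCP [ 401.633 -215.237  395.102] rpy [3.142 0.349 2.981] rel (array([-0.607, -3.104, -0.318]), array([-0.009, -0.055, -0.049]))
```

View pics/c2.png

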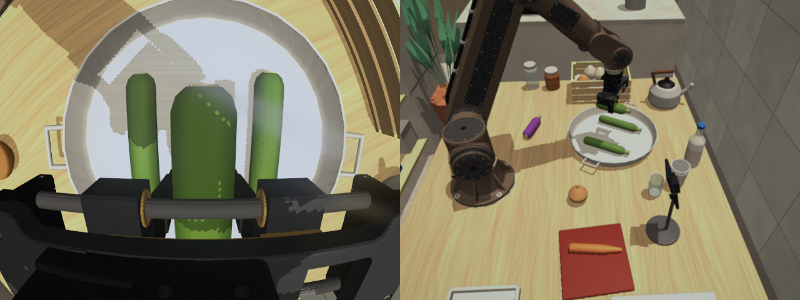

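The courgette is in the gripper above the pan (wrist view left-centre, blunt end at ≈(205,90)), and the two long ones are undisturbed. Transport.

arm_command:
  rows:
    - [[-0.02,-0.1,-0.01,0,0,0,-1],[-0.06,-0.3,-0.03,0,0,0,-1],[-0.1,-0.5,-0.05,0,0,0,-1],[-0.14,-0.7,-0.07,0,0,0,-1],[-0.18,-0.9,-0.09,0,0,0,-1],[-0.2,-1,-0.1,0,0,0,-1]]

```text
t: 4.35
eef_pos: [489.9, 90.8, 362.5]
tcp_rot: [-3.14, -0.002, 2.668]
ft_force: [0.9, 0.8, -2.4]
opening: 0.439
grip_force: 30.0
```

arm_command:
  rows:
    - [[-0.04,-0.2,-0.02,0,0,0,-1],[-0.08,-0.4,-0.04,0,0,0,-1],[-0.12,-0.6,-0.06,0,0,0,-1],[-0.16,-0.8,-0.08,0,0,0,-1],[-0.2,-1,-0.1,0,0,0,-1]]

```text
t: 4.77
eef_pos: [448.4, -55.2, 377.5]
tcp_rot: [-3.141, -0.002, 2.669]
ft_force: [0.6, -0.2, -2.1]
opening: 0.44
grip_force: 30.0
```

arm_command:
  rows:
    - [[-0.04,-0.2,-0.02,0,0,0,-1],[-0.08,-0.4,-0.04,0,0,0,-1],[-0.12,-0.6,-0.06,0,0,0,-1],[-0.16,-0.8,-0.08,0,0,0,-1],[-0.19,-0.95,-0.1,0,0,0,-1],[-0.2,-1,-0.1,0,0,0,-1],[-0.2,-1,-0.1,0,0,0,-1]]

```text
t: 5.35
eef_pos: [407.1, -202.3, 392.6]
tcp_rot: [3.141, -0.002, 2.666]
ft_force: [0.5, -0.0, -2.8]
opening: 0.443
grip_force: 30.0
```

```bash
cat >> h.py <<'E'
yaw=np.radians(-9.2);e=np.radians(20);lens=np.array([645.9,-254.8,300])
X=np.array([np.cos(e)*np.cos(yaw),np.cos(e)*np.sin(yaw),np.sin(e)]);Y=np.array([-np.sin(yaw),np.cos(yaw),0])
spot=lens-200*X;tz=-np.cross(X,Y);off=np.array([0,0,174.])
def goal(stem,off=off):
    tx=-stem;M=R.from_matrix(np.c_[tx,np.cross(tz,tx),tz]);return spot-M.apply(off),M
E
python3 - <<'E'
from h import *
s,p0,R0=tool();print(s["t"],p0,s["tcp_rot"],s["joints"],s["opening"])
print(goal(-Y)[0],rel(*goal(-Y)))
E
```

```text
5.35 [ 407.128 -202.29   392.564] [ 3.141 -0.002  2.666] [-0.607  0.266  1.974 -0.     0.904 -1.702] 0.44322064667659056
[ 401.633 -215.237  395.102] (array([-0.007, -0.094, -0.017]), array([-0.048, -0.035,  0.198]))
```

arm_command:
  rows:
    - [[-0.007,-0.094,-0.017,-0.005,-0.004,0.02,-1],[-0.007,-0.094,-0.017,-0.01,-0.007,0.04,-1],[-0.007,-0.094,-0.017,-0.014,-0.01,0.058,-1],[-0.007,-0.094,-0.017,-0.019,-0.014,0.076,-1],[-0.007,-0.094,-0.017,-0.023,-0.017,0.094,-1],[-0.007,-0.094,-0.017,-0.027,-0.02,0.112,-1],[-0.007,-0.094,-0.017,-0.032,-0.023,0.13,-1],[-0.007,-0.094,-0.017,-0.036,-0.026,0.148,-1],[-0.007,-0.094,-0.017,-0.04,-0.03,0.166,-1],[-0.007,-0.094,-0.017,-0.045,-0.033,0.184,-1]]

```text
t: 6.18
eef_pos: [402.4, -212.7, 395.2]
tcp_rot: [2.811, 0.014, 1.494]
ft_force: [0.0, -0.1, -2.2]
opening: 0.44
grip_force: 30.0
```

```bash
python3 - <<'E'
from h import *
s,p0,R0=tool();print(s["t"],p0,s["tcp_rot"],s["joints"],s["opening"])
print(goal(-Y)[0],rel(*goal(-Y)))
E
```

```text
6.1833 [ 402.44  -212.686  395.177] [2.811 0.014 1.494] [-0.662  0.234  2.027  0.297  0.615 -0.808] 0.439535440480918
[ 401.633 -215.237  395.102] (array([-0.017, -0.004, -0.001]), array([-0.003, -0.002,  0.013]))
```

arm_command:
  rows:
    - [[-0.017,-0.004,-0.001,-0.003,-0.002,0.013,-1],[-0.017,-0.004,-0.001,-0.003,-0.002,0.013,-1],[-0.017,-0.004,-0.001,-0.003,-0.002,0.013,-1],[-0.017,-0.004,-0.001,-0.003,-0.002,0.013,-1]]

```text
t: 6.52
eef_pos: [401.7, -215.8, 395.6]
tcp_rot: [2.793, 0.0, 1.421]
ft_force: [0.1, -0.4, -2.3]
opening: 0.436
grip_force: 30.0
```

```bash
cat > meas.py <<'E'
from h import *
import sys
tag=sys.argv[1]
s,p0,R0=tool();print(s["t"],p0,s["tcp_rot"],s["joints"],s["opening"],s["qvel"])
print("left broad",rel(*goal(-Y)),"end",rel(*goal(X)))
rays=[];ims=[]
for n,seed in [("scene",spot),("side",spot)]:
    p,d=read_camera(n);W=cloud(n,d);hsv=cv2.cvtColor(p,cv2.COLOR_RGB2HSV)
    g=((hsv[...,0]>28)&(hsv[...,0]<75)&(hsv[...,1]>90)&(np.linalg.norm(W-spot,axis=2)<120))
    Q=W[g];print(n,len(Q),"tool-frame extents",[np.percentile(R0.inv().apply(Q-p0)[:,i],[1,50,99]) for i in range(3)])
    mu=Q.mean(0);ax=np.linalg.svd(Q-mu,full_matrices=False)[2][0];print("  axis",ax*np.sign(ax@-Y),"vs -Y",-Y,"X",X,"mean",mu)
    v,u=np.argwhere(g).mean(0).astype(int);ims.append(cv2.resize(p[max(0,v-75):max(0,v-75)+150,max(0,u-100):max(0,u-100)+200,::-1],(400,300),interpolation=cv2.INTER_CUBIC))
cv2.imwrite(f"pics/m{tag}.png",np.hstack(ims))
E
python3 meas.py 1
```

```text
6.5167 [ 401.69  -215.788  395.606] [2.793 0.    1.421] [-0.669  0.233  2.029  0.306  0.595 -0.749] 0.4362460065049442 [-0.005 -0.    -0.007  0.002 -0.004  0.004]
left broad (array([ 0.004, -0.002,  0.003]), array([-0.   , -0.001,  0.002])) end (array([ 0.004, -0.002,  0.003]), array([ 0.   , -0.   , -0.248]))
scene 611 tool-frame extents [array([-76.023, -30.623,  61.787]), array([-18.212,  13.803,  82.499]), array([108.711, 163.656, 186.365])]
  axis [-0.344 -0.936 -0.076] vs -Y [-0.16  -0.987 -0.   ] X [ 0.928 -0.15   0.342] mean [ 465.57  -251.658  247.882]
side 925 tool-frame extents [array([-80.189, -32.829,  41.682]), array([-21.576,   6.397,  32.986]), array([ 65.681, 157.069, 177.207])]
  axis [-0.014 -0.98  -0.197] vs -Y [-0.16  -0.987 -0.   ] X [ 0.928 -0.15   0.342] mean [ 454.784 -255.764  250.313]
```

View pics/m1.png

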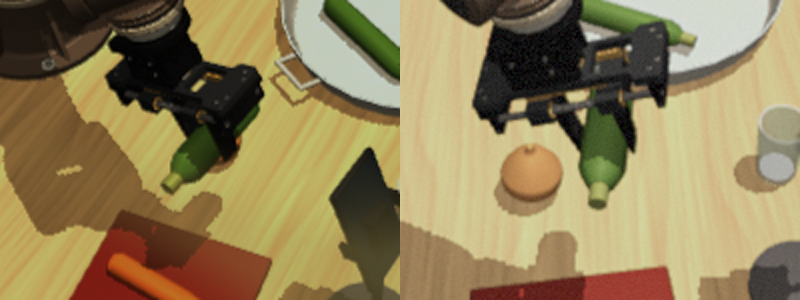

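Stem end is visible in both (scene crop (170,187), side crop (198,200)) and the courgette looks straight in the grip. Next, its in-hand offset: the blunt end from the wrist camera and the stem tip by triangulation.

```bash
python3 - <<'E'
from h import *
s,p0,R0=tool()
c=get_calibration("wrist");K=c["camera_matrix"];H=c["hand_eye"]
p,d=read_camera("wrist");v,u=np.mgrid[:480,:640]
a,b=(u-K[0,2])/K[0,0],(v-K[1,2])/K[1,1];th=np.hypot(a,b);k=np.tan(th)/np.maximum(th,1e-9)
T=np.dstack([a*k*d,-b*k*d,-d])@H[:3,:3].T+H[:3,3]
hsv=cv2.cvtColor(p,cv2.COLOR_RGB2HSV)
g=(hsv[...,0]>28)&(hsv[...,0]<75)&(hsv[...,1]>80)&(T[...,2]>120)&(T[...,2]<205)&(abs(T[...,1])<45)&(abs(T[...,0])<100)
Q=T[g];print(len(Q),[np.percentile(Q[:,i],[0.5,50,99.5]) for i in range(3)])
for lo in range(-10,70,10):
    m=(Q[:,0]>lo)&(Q[:,0]<lo+10)
    if m.sum()>30:
        q=Q[m];top=q[abs(q[:,1])<6,2];print(lo,np.percentile(q[:,1],[1,99]),np.mean(np.percentile(q[:,1],[1,99])),np.median(top) if len(top) else None)
# stem tip in fixed cameras
A=[];tip=spot+R0.apply([-85.5,0,0])
for n in ["scene","side"]:
    p,d=read_camera(n);cc=get_calibration(n);KK=cc["camera_matrix"];Rc=R.from_euler('xyz',cc["orientation"])
    t=Rc.inv().apply(tip-cc["position"]);px=np.array([KK[0,2]-KK[0,0]*t[0]/t[2],KK[1,2]+KK[1,1]*t[1]/t[2]])
    hsv=cv2.cvtColor(p,cv2.COLOR_RGB2HSV);x,y=px.astype(int)
    print(n,"pred tip px",px);W=cloud(n,d)
    print(hsv[y-8:y+9:2,x-8:x+9:2,0])
    cv2.imwrite(f"pics/t_{n}.png",cv2.resize(cv2.circle(np.ascontiguousarray(cv2.resize(p[y-20:y+20,x-20:x+20,::-1],(400,400),interpolation=cv2.INTER_NEAREST)),(int((px[0]-x+20.5)*10),int((px[1]-y+20.5)*10)),4,(0,0,255),-1),(400,400)))
cv2.imwrite("pics/t.png",np.hstack([cv2.imread("pics/t_scene.png"),cv2.imread("pics/t_side.png")]))
E
```

```text
20847 [array([-30.242,  33.9  ,  72.91 ]), array([-20.748,   0.079,  23.844]), array([151.754, 155.455, 168.718])]
-10 [-20.969  22.406] 0.7183442738150418 None
0 [-20.919  22.03 ] 0.5554633560522557 153.37104333014935
10 [-20.677  25.983] 2.6527659116851368 153.31335362407307
20 [-20.182  20.162] -0.01038701162231881 153.33715918804486
30 [-20.254  20.169] -0.042542442557000015 153.30270459997416
40 [-20.489  20.215] -0.13674955586636806 153.30481489215907
50 [-20.592  20.074] -0.2589545001123579 153.40847185663952
60 [-18.596  18.301] -0.14770615375595142 155.63948813948423
scene pred tip px [239.068 318.07 ]
[[25 24 22 25 24 25 30 30 31]
 [25 23 24 24 25 30 30 30 30]
 [23 23 24 22 24 29 29 29 27]
 [22 24 23 22 24 24 28 28 23]
 [18 21 20 24 24 22 23 22 27]
 [17 17 18 23 22 21 22 26 28]
 [17 18 17 19 21 22 25 27 29]
 [17 17 18 17 20 24 26 27 28]
 [17 17 17 18 17 18 26 26 26]]
side pred tip px [316.683 328.734]
[[25 22 23 30 31 31 31 31 26]
 [25 22 23 32 31 31 31 28 25]
 [25 22 23 31 32 32 32 26 26]
 [25 23 23 30 32 31 33 24 25]
 [25 22 22 25 26 26 25 22 25]
 [25 23 23 25 23 24 23 21 25]
 [24 23 23 25 23 24 23 21 25]
 [25 23 22 25 23 23 23 21 24]
 [25 24 22 24 24 24 24 21 24]]
```

View pics/t.png

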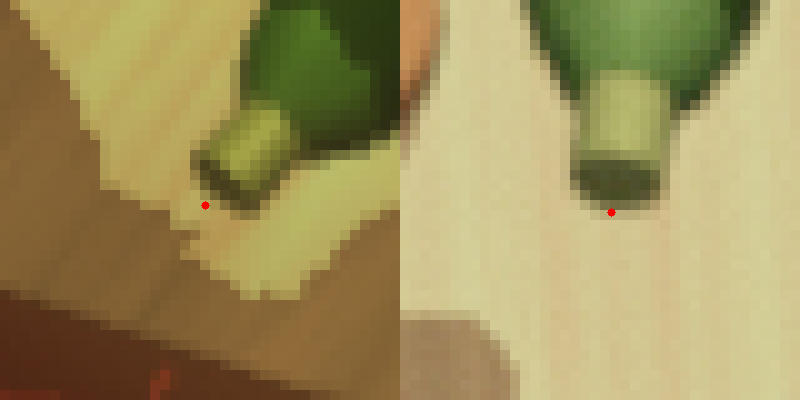

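The wrist depth puts the blunt end at tool x ≈ 73 instead of 67.5. The tip pictures agree: the face centre is about 3 px (6 mm) short of the predicted red dot. So the middle sits about 5.5 mm along tool +x. I'll correct that and hold.

arm_command:
  rows:
    - [[-0.033,-0.001,0.001,0,0,0.001,-1],[-0.033,-0.001,0.001,0,0,0.001,-1],[-0.033,-0.001,0.001,0,0,0.001,-1],[-0.033,-0.001,0.001,0,0,0.001,-1],[-0.033,-0.001,0.001,0,0,0.001,-1],[-0.033,-0.001,0.001,0,0,0.001,-1]]

```text
t: 7.27
eef_pos: [400.7, -221.3, 395.8]
tcp_rot: [2.791, -0.002, 1.411]
ft_force: [-0.1, -0.6, -1.8]
opening: 0.439
grip_force: 30.0
```

```bash
sed -i 's/off=np.array(\[0,0,174.\])/off=np.array([5.5,-0.1,174.3])/' h.py; cat > chk.py <<'E'
from h import *
s,p0,R0=tool();m=p0+R0.apply(off);print(s["t"],"joints",s["joints"],"grip",s["grip_force"],"mid err",m-spot,"stem",-R0.as_matrix()[:,0],"-Y",-Y,"X",X)
print("broad",rel(*goal(-Y)),"end",rel(*goal(X)))
E
python3 chk.py
```

```text
7.2667 joints [-0.68   0.235  2.025  0.311  0.598 -0.753] grip 29.991762331919745 mid err [ 0.25  -0.268  0.473] stem [-0.159 -0.987 -0.002] -Y [-0.16  -0.987 -0.   ] X [ 0.928 -0.15   0.342]
broad (array([ 0.004, -0.001,  0.002]), array([ 0., -0.,  0.])) end (array([0.041, 0.035, 0.002]), array([ 0.  , -0.  , -0.25]))
```

arm_command:
  rows:
    - [[0,0,0,0,0,0,-1],[0,0,0,0,0,0,-1],[0,0,0,0,0,0,-1],[0,0,0,0,0,0,-1],[0,0,0,0,0,0,-1],[0,0,0,0,0,0,-1],[0,0,0,0,0,0,-1],[0,0,0,0,0,0,-1],[0,0,0,0,0,0,-1],[0,0,0,0,0,0,-1]]

```text
t: 8.1
eef_pos: [400.8, -221.3, 395.8]
tcp_rot: [2.791, -0.002, 1.411]
ft_force: [0.4, 0.2, -3.7]
opening: 0.44
grip_force: 30.0
```

arm_command:
  rows:
    - [[0,0,0,0,0,0,-1],[0,0,0,0,0,0,-1],[0,0,0,0,0,0,-1],[0,0,0,0,0,0,-1],[0,0,0,0,0,0,-1],[0,0,0,0,0,0,-1],[0,0,0,0,0,0,-1],[0,0,0,0,0,0,-1],[0,0,0,0,0,0,-1],[0,0,0,0,0,0,-1]]

```text
t: 8.93
eef_pos: [400.8, -221.3, 395.8]
tcp_rot: [2.791, -0.002, 1.411]
ft_force: [-0.3, -0.1, -2.3]
opening: 0.442
grip_force: 30.0
```

arm_command:
  rows:
    - [[0,0,0,0,0,0,-1],[0,0,0,0,0,0,-1],[0,0,0,0,0,0,-1],[0,0,0,0,0,0,-1],[0,0,0,0,0,0,-1],[0,0,0,0,0,0,-1],[0,0,0,0,0,0,-1],[0,0,0,0,0,0,-1],[0,0,0,0,0,0,-1],[0,0,0,0,0,0,-1]]

```text
t: 9.77
eef_pos: [400.8, -221.3, 395.8]
tcp_rot: [2.791, -0.002, 1.411]
ft_force: [-0.5, -0.8, -3.1]
opening: 0.436
grip_force: 30.0
```

```bash
python3 chk.py
```

```text
9.7667 joints [-0.68   0.235  2.025  0.311  0.598 -0.753] grip 29.991829924983904 mid err [ 0.301 -0.281  0.493] stem [-0.159 -0.987 -0.002] -Y [-0.16  -0.987 -0.   ] X [ 0.928 -0.15   0.342]
broad (array([ 0.004, -0.002,  0.002]), array([ 0., -0.,  0.])) end (array([0.041, 0.034, 0.002]), array([ 0.  , -0.  , -0.25]))
```

arm_command:
  rows:
    - [[0,0.003,0.002,0,0,-0.015,-1],[0.001,0.008,0.002,0,0,-0.033,-1],[0.003,0.012,0.002,0,0,-0.051,-1],[0.005,0.016,0.002,0,0,-0.069,-1],[0.008,0.02,0.002,0,0,-0.087,-1],[0.012,0.023,0.002,0,0,-0.105,-1],[0.015,0.026,0.002,0,0,-0.123,-1],[0.019,0.029,0.002,0,0,-0.141,-1],[0.023,0.031,0.002,0,0,-0.159,-1],[0.027,0.033,0.002,0,0,-0.177,-1]]

```text
t: 10.6
eef_pos: [406.1, -218.0, 397.2]
tcp_rot: [2.981, 0.313, 2.503]
ft_force: [-0.6, -0.7, -2.6]
opening: 0.44
grip_force: 30.0
```

```bash
python3 chk.py
```

```text
10.6 joints [-0.666  0.238  2.017  0.302  0.6   -1.85 ] grip 29.990173774422146 mid err [0.605 0.569 0.227] stem [ 0.764 -0.567  0.308] -Y [-0.16  -0.987 -0.   ] X [ 0.928 -0.15   0.342]
broad (array([ 0.021, -0.036,  0.   ]), array([ 0.   , -0.   ,  0.178])) end (array([0.005, 0.013, 0.   ]), array([ 0.   ,  0.   , -0.072]))
```

arm_command:
  rows:
    - [[0.001,0.003,0,0,0,-0.018,-1],[0.002,0.007,0,0,0,-0.036,-1],[0.003,0.01,0,0,0,-0.054,-1],[0.005,0.013,0,0,0,-0.067,-1],[0.005,0.013,0,0,0,-0.072,-1],[0.005,0.013,0,0,0,-0.072,-1],[0.005,0.013,0,0,0,-0.072,-1],[0.005,0.013,0,0,0,-0.072,-1],[0.005,0.013,0,0,0,-0.072,-1]]

```text
t: 11.35
eef_pos: [406.6, -216.0, 397.3]
tcp_rot: [3.137, 0.35, 2.974]
ft_force: [-0.1, -0.2, -1.4]
opening: 0.442
grip_force: 30.0
```

```bash
python3 chk.py; python3 meas.py 3
```

```text
11.35 joints [-0.662  0.237  2.018  0.3    0.599 -2.29 ] grip 29.991833841777407 mid err [0.237 0.304 0.109] stem [ 0.926 -0.157  0.343] -Y [-0.16  -0.987 -0.   ] X [ 0.928 -0.15   0.342]
broad (array([ 0.036, -0.037,  0.   ]), array([ 0.   , -0.   ,  0.249])) end (array([-0.,  0.,  0.]), array([ 0.   ,  0.   , -0.001]))
11.35 [ 406.606 -215.999  397.302] [3.137 0.35  2.974] [-0.662  0.237  2.018  0.3    0.599 -2.29 ] 0.4416888708798795 [ 0.001 -0.002 -0.     0.001 -0.001 -0.004]
left broad (array([ 0.036, -0.037,  0.   ]), array([ 0.   , -0.   ,  0.249])) end (array([-0.,  0.,  0.]), array([ 0.   ,  0.   , -0.001]))
scene 630 tool-frame extents [array([-80.672, -33.922,  55.599]), array([-32.646,  -7.987,  20.654]), array([117.741, 161.825, 180.361])]
  axis [-0.964  0.077 -0.253] vs -Y [-0.16  -0.987 -0.   ] X [ 0.928 -0.15   0.342] mean [ 487.535 -236.241  255.636]
side 729 tool-frame extents [array([-80.564, -36.997,   9.708]), array([-82.473, -11.845,  75.139]), array([ 93.594, 159.82 , 180.117])]
  axis [-0.906 -0.4    0.136] vs -Y [-0.16  -0.987 -0.   ] X [ 0.928 -0.15   0.342] mean [ 493.258 -242.236  262.814]
```

View pics/m3.png

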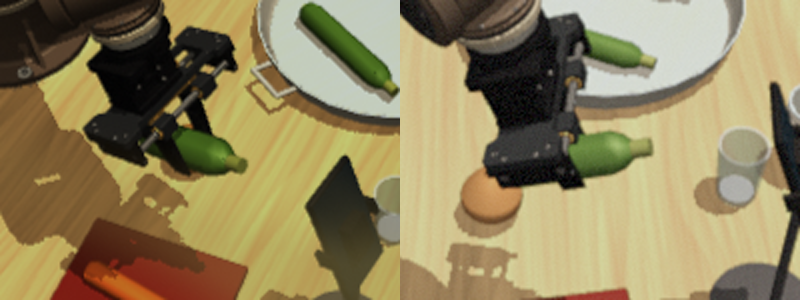

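The stem (scene crop (238,163), side crop (245,147)) points up at the phone, and no other object has moved. I'll settle, then hand in.

arm_command:
  rows:
    - [[0,0,0,0,0,0,-1],[0,0,0,0,0,0,-1],[0,0,0,0,0,0,-1],[0,0,0,0,0,0,-1],[0,0,0,0,0,0,-1],[0,0,0,0,0,0,-1],[0,0,0,0,0,0,-1],[0,0,0,0,0,0,-1],[0,0,0,0,0,0,-1],[0,0,0,0,0,0,-1]]

```text
t: 12.28
eef_pos: [406.6, -216.0, 397.3]
tcp_rot: [3.137, 0.35, 2.975]
ft_force: [-0.3, 0.5, -2.2]
opening: 0.44
grip_force: 30.0
```

```bash
python3 chk.py; python3 -c "
from cell import *
print(job_done())"
```

```text
12.2833 joints [-0.662  0.237  2.018  0.3    0.599 -2.291] grip 29.992048249114305 mid err [0.211 0.294 0.107] stem [ 0.926 -0.156  0.343] -Y [-0.16  -0.987 -0.   ] X [ 0.928 -0.15   0.342]
broad (array([ 0.036, -0.037,  0.   ]), array([ 0.   , -0.   ,  0.249])) end (array([-0.,  0.,  0.]), array([ 0.   ,  0.   , -0.001]))
the job is handed in; nothing more can be done
None
```

Handed in at 12.3 s with no verdict returned: the short courgette was held level and broadside at the photo spot for 2.5 s, then turned end-on with its stem pointing at the lens and held still, its middle within 1 mm of my computed spot (phone position measured to about 2 mm).

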